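# Clip the lid on the spin coater and switch on its drive at the locking toggle

### The arm

A 6-joint arm with a two-finger parallel gripper is mounted at the origin on the work surface. World frame = base frame: x ahead of the robot, y to its left, z up, the work surface at z = 0. Lengths are in m, angles in rad, forces in N, time in s.
With the tool pointing down it reaches from about 0.35 to 0.85 m from the base axis. Payload 8.1 kg.
Tool frame: the origin (TCP) lies at the very end of the fingers, on their centre line; the grasp point (between the pads) lies 19 mm behind it; z points along the fingers, y is the direction in which the jaws open and shut (so a half turn about z gives the same grasp; the last joint's range is limited). The gripper opens to 93 mm and grips with 3 to 60 N. Pads are 15 mm wide; open, the fingers measure 128 mm over their backs; the gripper's body (75 mm by 188 mm) begins 65 mm behind the grasp point.
Start: joints at [1.242, 0.13, 1.488, -0, 1.523, -0.085], TCP at [0.145, 0.582, 0.219] pointing down, gripper open.
Joint ranges: [-2.96, 2.96], [-0.89, 2.26], [0.02, 2.5], [-1.34, 4.48], [0, 2.73], [-2.66, 2.66]. Speed limits (rad/s): [2.39, 2.39, 2.79, 3.14, 3.14, 3.14].

### API

Orientations are given as a rotation vector (axis times angle).
In Python, from plant import * gives the robot as it stands.
- The arm moves only by the tool apply_moves, never from a script. Its argument "commands" is one flat list of numbers, 7 for each row, row after row: the shift along the world's x, y, z in cm, then the turn, a rotation vector about the world's x, y, z in rad, then the finger opening in cm, from 0 to 9.3. A call has 1 to 8 rows; each row shifts and turns the pose as measured when the row begins; what a row does not reach is not made up. A row lasts 1/8 s, in which the tool goes at most 62.5 mm and 10.7 degrees, less where a joint would pass 70% of its speed; a pose out of reach is approached as far as the arm can. A call with a gripper value outside its range is refused whole. The fingers move at their own pace and stop on an object; "squeeze" is the grip in N (left out, the last holds). Time passes only in rows, so rows that do not move let the fingers close. It gives the time, the measured TCP pose, the force and the opening at its end, in the units of the state.
- read_state(): the state, without advancing time (a new reading comes with each control period).
- read_camera(name): name is "scene" or "top"; returns (picture, depth): 400x640x3 uint8, blue, green, red; 400x640 float32, m along the optical axis (not along the pixel's ray), 0 where there is no reading.
- camera_model(name): a dict with "intrinsics" (3x3 intrinsics, pixels), "R" (3x3) and "t" (3): a world point X has camera coordinates R X + t. Camera axes: x right, y down, z forward; pixel columns grow to the right and rows downward; lengths in m; the calibration is good to about 2 mm. A picture is of the moment at which its call begins. camera_model takes no time and is no camera call.
- close_job(): hands the job in, once; it reports no verdict.
Trained networks look in the newest picture that a camera, given by its name, has taken for a name from the list of things; names that differ only in an ending like _2 or _b are one class to them, and where a whole thing is asked for, a point or a joint stands for the part that bears it (a point fixed in the world has none). Each returns a list of dicts, best first, with "conf" (0 to 1); they miss things now and then, are a little off and sometimes report something else, mostly with a low value. They report only what shows in the picture. A call takes as long as a camera call. They do not tell look-alikes from the thing itself.
- find_in(query, camera): "point" ([x, y, z] in m, in the coordinates of the camera as it stood for that picture, good to about 4 mm: the middle of the surface that is visible of it).
- cut_out(query, camera): "mask" (400x640 bool, what is visible of it).
- spot_point(query, camera): "point" ([x, y, z] in m, in the coordinates of the camera as it stood for that picture, good to about 4 mm: a listed point, or the origin of a listed thing).
The state is a dict: "t": time; "q": joint angles; "dq": joint speeds; "joint_torque": joint torques, N m; "tool_pos": TCP position; "orientation": TCP orientation; "force": force on the tool from outside, world axes, zero at the start; "wrist_torque": the same for the moment, N m; "opening": finger opening in m.
Only numpy, scipy, OpenCV 4.12 (cv2) and the standard library are available. Lean on these libraries where they do the work, as an engineer would, in place of code of your own. Each camera call takes 0.05 s, during which the arm holds its last target. There are 200 camera calls.

### The job

Get the spin coater ready to run: first take the clear lid off its rest, put it level over the coater's bowl and press it straight down until all three clips have snapped under the rim. Then switch on the drive at the control box: lift the orange collar along the lever to free it, flip the lever from the red mark up to the green mark and let the collar drop back home. Leave the bottle, the beaker and the timer where they stand.

Things in the scene. Friction and masses are not known exactly. Their poses are not given: they have to be found in the camera images.
- lid_knob (a point): Middle of the lid's grip knob, half-way up; z is the lid's axis (up). Knob: black upright cylinder 24 mm across, 34 mm tall, with a flange 32 mm across and 4 mm high at its foot. This point is 17 mm above the lid's upper face, 22 mm above its underside. The lid starts lying flat, knob up, on the grey lid rest.
- lid_under (a point): Centre of the lid's underside; z is the lid's axis. Home, it coincides with bowl_rim. Lid: clear disc 148 mm across, 5 mm thick, 0.15 to 0.23 kg, with three blue clip arms at its edge (out to radius 86 mm) that hang 28 mm below the underside. Round: it fits at any yaw.
- lid_rest: Grey plastic puck on which the lid lies: 100 mm across, 45 mm high, fixed to the table; origin at the centre of its underside.
- bowl_rim (a point): Centre of the spin coater's bowl at the height of the top of its white rim, 125 mm above the table. Rim 150 mm across, 8 mm high. The clip feet flare out, so the lid centres itself if within 3 mm. The clips meet the rim with the underside about 18 to 25 mm above it, need 10 to 20 N of push, and snap under the rim as the lid comes down flat on it.
- spinner: Spin coater: fixed square steel housing 190 x 190 mm, 72 mm high, with the round bowl on top; origin at the centre of its underside.
- console: Fixed control box, origin at the centre of its underside, front at -x (faces the robot within 17 degrees). 180 deep (x), 170 wide (y); panel slopes from 45 mm height at the front up to 126 mm. A clear splash visor, 200 to 206 mm above the table, covers x from -25 to +90 mm over the full width: the gripper must come in tilted from the front, 20 to 45 degrees from vertical.
- pivot (a point): Hinge point of the toggle, in the middle of the sloping panel, 2 mm above it. x points up the slope, y sideways along the hinge axis, z square out of the panel, 35 degrees from vertical and leaning to the box's front. Two ribs here, together 12 mm wide (y), stand 22 mm above it. Red mark down the slope, green mark up the slope.
- collar_grip (a point): Point on the axis of the orange collar where to pinch it, across y (hinge axis). z runs along the lever away from the panel. Collar: 18 mm across, from 10 mm below to 8 mm above this point, then a lip 22 mm across, 4 mm high. 40 mm from pivot with the collar home (52 mm fully lifted); the bare lever tip ends 65 mm from pivot.
- toggle (a joint): Lever angle, rad. 0 = off, leaning 27 degrees down the slope from the panel's z; 0.942 = on, leaning 27 degrees up the slope; turns about the panel's +y. Stays where it is left; about 1 N at the collar moves it. With the collar home a rib blocks it within 0.13 rad of either end.
- collar (a joint): Lift of the collar along the lever, m. 0 = home (locked), end stop 0.012. A spring pulls it home: 3.4 N at home, 6.7 N fully lifted. Needs about 0.008 of lift for the lever to pass the ribs; drops home by itself when let go at either end.
- wash_bottle_mid (a point): Bystander: closed bottle 68 mm across, 160 mm tall; point half-way up. Stands beyond the machines.
- beaker_mid (a point): Bystander: open steel beaker 66 mm across, 80 mm tall; point half-way up. Stands beyond the machines.
- timer_mid (a point): Bystander: white timer 60 x 75 x 22 mm; point at its centre. Lies beyond the machines.
There are look-alikes about, which are no part of the job. Of the things like the part that bears lid_knob, leave any that is purple; of the rest the larger one is meant.

How it is judged:
By the outcome, as a careful person would: the job done as asked, in the order asked, and still so for the second after the job is handed in, with the robot touching nothing.
It also fails if it takes over 67 s, if anything falls off the work surface, if the arm or the gripper's body presses on something with over 40 N, if the wrist force passes 120 N, or if a joint passes its speed limit or range.

## Working session

There is one attempt and no reset: what is moved stays moved. The work goes in short steps, Python scripts to look and compute and a tool call to move; the robot and the scene stay as the last step left them, time stands still between calls to the robot, and variables do not carry over. Pictures are saved under pics/ and viewed, about 8 in all and at most 12, crops included, and the job is handed in when it is done.

Besides the shell and the picture viewer there is one more tool, called after "Emit:" as name(argument=value, ...) on one line, values as JSON. apply_moves: Moves the arm, as the interface text tells. Its arguments: {"type":"object","properties":{"commands":{"type":"array"},"squeeze":{"type":"number"}},"required":["commands"]}

```bash
mkdir -p pics
cat > h.py <<'E'
from plant import *
import numpy as np, cv2
from scipy.spatial.transform import Rotation as Ro
def w(p,cam):
    m=camera_model(cam); return np.array(m["R"]).T@(np.array(p)-np.array(m["t"]))
def pix(X,cam):
    m=camera_model(cam); c=np.array(m["R"])@X+np.array(m["t"]); u=np.array(m["intrinsics"])@c; return (u[:2]/u[2]).round().astype(int)
def cloud(d,cam):
    m=camera_model(cam); K=np.array(m["intrinsics"]); v,u=np.mgrid[:400,:640]
    c=np.stack([(u-K[0,2])/K[0,0]*d,(v-K[1,2])/K[1,1]*d,d],-1)
    return (c-np.array(m["t"]))@np.array(m["R"])
E
python3 - <<'E'
from h import *
ims=[]
for c in("scene","top"):
    p,d=read_camera(c); ims.append(p); np.save(f"d_{c}.npy",d)
    cv2.imwrite(f"pics/{c}0.png",p)
    for q in("lid_knob","lid_under","lid_rest","bowl_rim","console","pivot","collar_grip","spinner"):
        for r in spot_point(q,c)[:3]:
            X=w(r["point"],c); print(c,q,round(r["conf"],2),X.round(3),pix(X,c))
print(read_state())
E
```

```text
scene lid_knob 0.89 [0.557 0.304 0.068] [371 261]
scene lid_knob 0.6 [0.361 0.502 0.033] [484 281]
scene lid_knob 0.56 [0.351 0.286 0.043] [421 228]
scene lid_under 0.74 [0.362 0.497 0.016] [481 285]
scene lid_under 0.72 [0.355 0.287 0.02 ] [420 235]
scene lid_under 0.58 [0.558 0.309 0.044] [371 269]
scene lid_rest 0.44 [ 0.776 -0.168  0.077] [200 196]
scene bowl_rim 0.7 [ 0.519 -0.327  0.126] [246 127]
scene console 0.56 [ 0.625  0.014 -0.002] [282 228]
scene pivot 0.53 [0.588 0.009 0.079] [290 201]
scene collar_grip 0.54 [0.553 0.008 0.091] [300 192]
scene spinner 0.96 [ 0.518 -0.325 -0.003] [250 160]
top lid_knob 0.82 [0.354 0.288 0.039] [237 280]
top lid_knob 0.78 [0.557 0.315 0.071] [227 211]
top lid_under 0.69 [0.361 0.505 0.019] [166 277]
top lid_under 0.6 [0.35  0.286 0.021] [238 280]
top lid_under 0.56 [0.554 0.313 0.046] [229 212]
top lid_rest 0.68 [0.556 0.311 0.045] [230 212]
top bowl_rim 0.89 [ 0.515 -0.33   0.126] [451 223]
top console 0.64 [0.633 0.016 0.002] [326 188]
top pivot 0.87 [0.59  0.011 0.083] [330 199]
top collar_grip 0.63 [0.556 0.006 0.098] [332 210]
top spinner 0.68 [ 0.513 -0.325 -0.003] [435 226]
{'t': 0.9, 'q': array([ 1.24160570e+00,  1.30370709e-01,  1.48817932e+00,  3.36982747e-06,
        1.52298811e+00, -8.54037603e-02]), 'dq': array([ 0.00028702,  0.00059991, -0.00079176,  0.00181614,  0.00040445,
       -0.00095338]), 'joint_torque': array([ 1.63739038e-03, -5.59741831e+01, -4.92070627e+01,  7.69302459e-02,
        2.22977152e-02,  4.42674479e-05]), 'tool_pos': array([0.14481375, 0.58228399, 0.2186641 ]), 'orientation': array([3.81991218e-01, 3.11827473e+00, 8.48911423e-05]), 'force': array([-0.23195464,  0.16642639,  0.40074959]), 'wrist_torque': array([-0.01831767,  0.04075492,  0.04361831]), 'opening': 0.0926920827879678}
```

View pics/scene0.png

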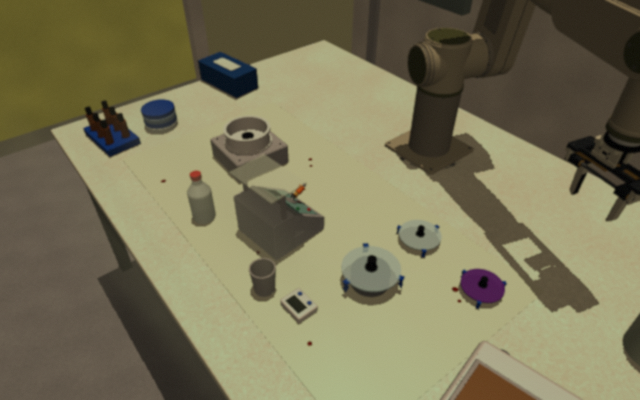

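View pics/top0.png

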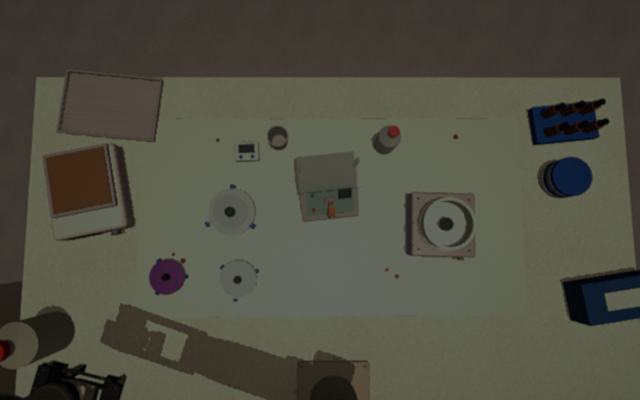

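The picture shows three lid-like things:
- the large clear lid on its puck at scene (371,265) / top (230,212)
- a small clear lid at scene (420,233) / top (238,280)
- a purple lid at scene (483,286) / top (167,277)

I choose the large clear one. The bowl is at top (447,223) and the console at top (327,188). Next I refine the positions with depth and check the choice in a crop.

Run:
```python
from h import *
A=[]
for c in("scene","top"):
    d=np.load(f"d_{c}.npy"); P=cloud(d,c); ok=d>0
    def sel(cx,cy,r,z0,z1): 
        return P[ok&(np.hypot(P[...,0]-cx,P[...,1]-cy)<r)&(P[...,2]>z0)&(P[...,2]<z1)]
    k=sel(.556,.31,.03,.076,.095); print(c,"knobtop",len(k),k.mean(0).round(4) if len(k) else 0, k[:,2].max() if len(k) else 0)
    k=sel(.556,.31,.1,.042,.058); print("lid disc",len(k),((k.max(0)+k.min(0))/2).round(4),(k.max(0)-k.min(0)).round(3))
    k=sel(.515,-.327,.1,.118,.132); 
    (x,y),r=cv2.minEnclosingCircle(k[:,:2].astype(np.float32)); print("rim",len(k),round(x,4),round(y,4),round(r,4),np.median(k[:,2]).round(4))
    Am=np.c_[k[:,:2],np.ones(len(k))]; 
    # visor
    k=sel(.64,.015,.16,.19,.215); print("visor",len(k),k.mean(0).round(3) if len(k) else 0)
    if len(k): print(cv2.minAreaRect(k[:,:2].astype(np.float32)))
    k=sel(.625,.015,.15,.03,.19); print("console",len(k),cv2.minAreaRect(k[:,:2].astype(np.float32)))
p=cv2.imread("pics/scene0.png")[120:310,180:520]
q=cv2.imread("pics/top0.png")[130:270,180:380]
cv2.imwrite("pics/crop1.png",np.vstack([cv2.convertScaleAbs(cv2.resize(p[110:,120:320],(600,240)),alpha=1.3),cv2.convertScaleAbs(cv2.resize(q[:,100:],(500,350))[:, :],alpha=1.8).copy() if 0 else cv2.convertScaleAbs(cv2.resize(p[20:110,50:150],(600,340),interpolation=2),alpha=1.5)]))
```

```text
scene knobtop 68 [0.5592 0.3085 0.0806] 0.08475430458124408
lid disc 2128 [0.5629 0.3077 0.0496] [0.161 0.152 0.015]
rim 302 0.5178 -0.3261 0.079 0.1213
visor 2010 [0.663 0.023 0.203]
((0.6615623831748962, 0.0173598974943161), (0.11825590580701828, 0.17521609365940094), 6.0580315589904785)
console 3393 ((0.6290597319602966, 0.014404989778995514), (0.18611449003219604, 0.17612291872501373), 5.274548530578613)
top knobtop 55 [0.5573 0.3088 0.0831] 0.09032129024392974
lid disc 1876 [0.5631 0.3113 0.05  ] [0.154 0.15  0.015]
rim 570 0.5177 -0.3257 0.0765 0.1242
visor 2738 [0.659 0.019 0.205]
((0.6598010659217834, 0.019000783562660217), (0.11614195257425308, 0.17009471356868744), 5.8963823318481445)
console 1600 ((0.5734913349151611, 0.010195158421993256), (0.08408738672733307, 0.17005383968353271), 6.022119045257568)
```

View pics/crop1.png

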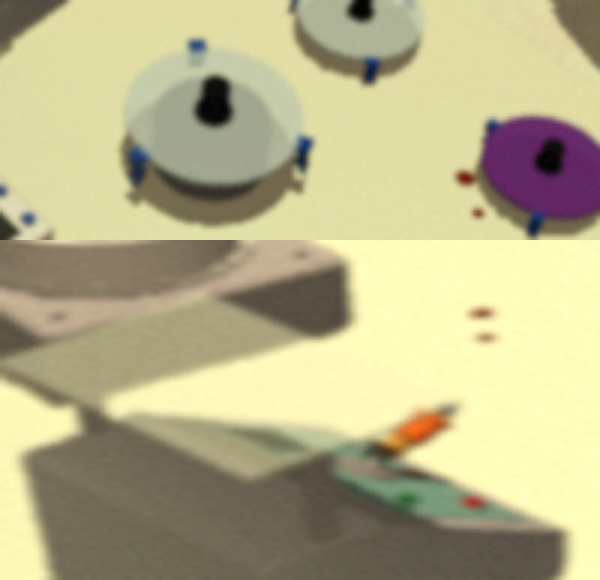

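The large clear lid sits on the grey puck, so the choice is confirmed. The knob is at about (0.558, 0.309) and the bowl at (0.518, -0.326). I go above the knob.

Emit:
apply_moves(commands=[5.2,-3.4,0,0,0,0,6,5.2,-3.4,0,0,0,0,6,5.2,-3.4,0,0,0,0,6,5.2,-3.4,0,0,0,0,6,5.2,-3.4,0,0,0,0,6,5.2,-3.4,0,0,0,0,6,5.2,-3.4,0,0,0,0,6,4.9,-3.5,0,0,0,0,6])

```text
t: 1.9
tool_pos: [0.5599, 0.3061, 0.2198]
orientation: [0.367, 3.118, 0.006]
force: [0.6, 0.3, -0.2]
opening: 0.0601
```

Emit:
apply_moves(commands=[-0.1,0.2,-5,0,0,0,6,-0.1,0.1,-5,0,0,0,6,0,0,-3,0,0,0,6,0,0,-2,0,0,0,6,0,0,0,0,0,0,6], squeeze=40)

```text
t: 2.52
tool_pos: [0.5629, 0.3042, 0.0668]
orientation: [0.38, 3.113, 0.008]
force: [-0.9, 0.8, -0.6]
opening: 0.0601
```

Run:
```python
from h import *
s=read_state(); print(s["tool_pos"],s["force"])
b=[]
for c in("scene","top"):
    p,d=read_camera(c); u=pix(np.array([.558,.309,.09]),c); 
    for r in spot_point("lid_knob",c)[:3]: print(c,r["conf"],w(r["point"],c).round(4))
    x,y=u; b.append(cv2.convertScaleAbs(cv2.resize(p[y-50:y+50,x-50:x+50],(400,400),interpolation=2),alpha=1.5))
cv2.imwrite("pics/g1.png",np.hstack(b))
```

```text
[0.56292675 0.30419276 0.06677314] [-0.94601934  0.84018507 -0.56593131]
scene 0.86 [0.5565 0.3052 0.0674]
scene 0.79 [0.3532 0.2875 0.0386]
scene 0.75 [0.3604 0.503  0.0339]
top 0.79 [0.3616 0.5    0.0338]
top 0.73 [0.554  0.3123 0.0682]
```

View pics/g1.png

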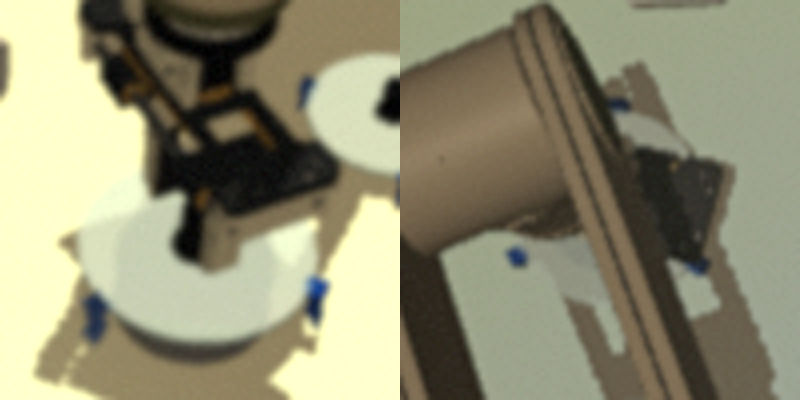

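The fingers straddle the knob (left half, knob at about (190,240)), but the TCP is about 5 mm off. I'll correct that, then go down.

Emit:
apply_moves(commands=[-0.5,0.4,0,0,0,0,6,-0.1,0,-0.5,0,0,0,6,0,0,0,0,0,0,6])

```text
t: 3.1
tool_pos: [0.5607, 0.3109, 0.0688]
orientation: [0.377, 3.104, 0.017]
force: [-0.2, 1.1, 0.0]
opening: 0.0598
```

```bash
cat >> h.py <<'E'
def go(pos,yaw,tilt=0):
    "shift cm and turn rad to TCP pos with jaws at world yaw (y axis), tilt from vertical, coming from the front"
    R=Ro.from_euler('z',yaw)*Ro.from_euler('y',-tilt)*Ro.from_matrix([[-1,0,0],[0,1,0],[0,0,-1]])
    for _ in range(3):
        s=read_state(); print((100*(np.array(pos)-s["tool_pos"])).round(2),(R*Ro.from_rotvec(s["orientation"]).inv()).as_rotvec().round(3))
    print("tcp",s["tool_pos"].round(4),"tool y,z",Ro.from_rotvec(s["orientation"]).as_matrix()[:,1:].T.round(3).tolist(),"F",s["force"].round(1),"op",round(s["opening"],4))
E
python3 -c "
from h import *
go([.5575,.309,.057],-.243)"
```

```text
[-0.32 -0.19 -1.18] [-0.009  0.016 -0.001]
[-0.32 -0.19 -1.18] [-0.009  0.016 -0.001]
[-0.32 -0.19 -1.18] [-0.009  0.016 -0.001]
tcp [0.5607 0.3109 0.0688] tool y,z [[0.24, 0.971, 0.013], [0.016, 0.009, -1.0]] F [-0.2  1.1  0. ] op 0.0598
```

Emit:
apply_moves(commands=[-0.3,-0.2,-0.7,-0.009,0.016,0,6,0,0,-0.5,0,0,0,6])

```text
t: 3.35
tool_pos: [0.5578, 0.3088, 0.0566]
orientation: [-0.379, -3.119, 0.001]
force: [-0.6, 0.5, 0.1]
opening: 0.0597
```

```bash
python3 -c "
from h import *
go([.5575,.309,.057],-.243)"
```

```text
[-0.03  0.02  0.04] [ 0.    -0.    -0.001]
[-0.03  0.02  0.04] [ 0.    -0.    -0.001]
[-0.03  0.02  0.04] [ 0.    -0.    -0.001]
tcp [0.5578 0.3088 0.0566] tool y,z [[0.24, 0.971, -0.0], [-0.0, -0.0, -1.0]] F [-0.6  0.5  0.1] op 0.0597
```

Well placed; close.

Emit:
apply_moves(commands=[0,0,0,0,0,0,2,0,0,0,0,0,0,1.8,0,0,0,0,0,0,1.8,0,0,0,0,0,0,1.8], squeeze=55)

```text
t: 3.85
tool_pos: [0.5574, 0.3084, 0.0555]
orientation: [-0.379, -3.117, 0.002]
force: [-0.3, -1.9, -0.9]
opening: 0.0247
```

Emit:
apply_moves(commands=[0,0,1.5,0,0,0,1.8,0,0,3,0,0,0,1.8,0,0,5,0,0,0,1.8,0,0,5,0,0,0,1.8,0,0,5,0,0,0,1.8,0,0,3,0,0,0,1.8,0,0,1.5,0,0,0,1.8])

```text
t: 4.72
tool_pos: [0.5538, 0.307, 0.3065]
orientation: [-0.379, -3.116, 0.003]
force: [0.5, 0.6, -2.3]
opening: 0.0235
```

Run:
```python
from h import *
go([.5178,-.326,.30],0)
b=[]
for c in("scene","top"):
    p,d=read_camera(c); s=read_state(); x,y=pix(s["tool_pos"],c)
    for r in spot_point("lid_under",c)[:3]: print(c,r["conf"],w(r["point"],c).round(4))
    for r in spot_point("lid_knob",c)[:3]: print(c,r["conf"],w(r["point"],c).round(4))
    if c=="scene": cv2.imwrite("pics/l1.png",cv2.convertScaleAbs(cv2.resize(p[y-70:y+70,x-80:x+80],(640,560),interpolation=2),alpha=1.4))
```

```text
[ -3.6  -63.3   -0.65] [ 0.002 -0.003  0.242]
[ -3.6  -63.3   -0.65] [ 0.002 -0.003  0.242]
[ -3.6  -63.3   -0.65] [ 0.002 -0.003  0.242]
tcp [0.5538 0.307  0.3065] tool y,z [[0.24, 0.971, -0.002], [-0.003, -0.002, -1.0]] F [ 0.5  0.6 -2.3] op 0.0235
scene 0.92 [0.3515 0.2828 0.0207]
scene 0.86 [0.5557 0.3096 0.2945]
scene 0.75 [0.3612 0.4999 0.0191]
scene 0.91 [0.3531 0.287  0.0385]
scene 0.91 [0.3597 0.5047 0.0338]
scene 0.76 [0.5523 0.3077 0.3175]
top 0.72 [0.3596 0.5035 0.0196]
top 0.55 [0.5541 0.3122 0.292 ]
top 0.53 [0.3504 0.2899 0.0244]
top 0.91 [0.3608 0.4994 0.0345]
top 0.83 [0.5534 0.3125 0.3151]
top 0.63 [0.3537 0.2879 0.0385]
```

View pics/l1.png

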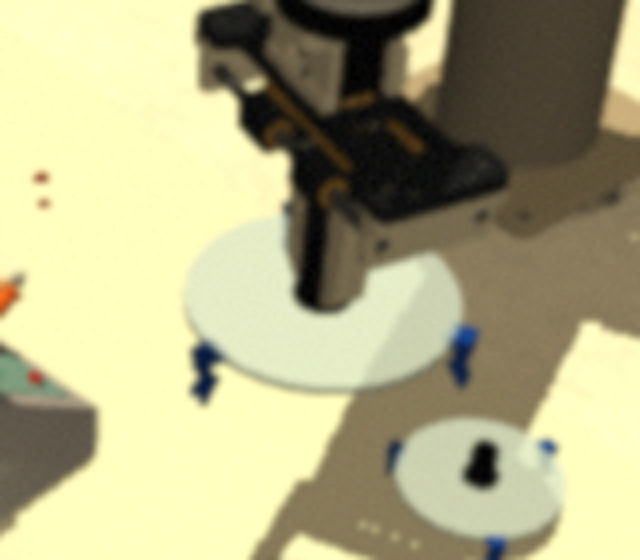

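The lid is lifted and level, seen at (325,300) in the crop. I carry it over the console and its visor with good clearance.

Emit:
apply_moves(commands=[0,-2,0,0,0,0,1.8,0,-4,0,0,0,0,1.8,-0.3,-5,0,0,0,0.03,1.8,-0.3,-5,0,0,0,0.03,1.8,-0.3,-5,0,0,0,0.03,1.8,-0.3,-5,0,0,0,0.03,1.8,-0.3,-5,0,0,0,0.03,1.8,-0.3,-5,0,0,0,0.03,1.8])

```text
t: 6.02
tool_pos: [0.5261, -0.0686, 0.2881]
orientation: [-0.083, -3.115, 0.022]
force: [1.2, 0.7, -2.4]
opening: 0.023
```

```bash
python3 -c "
from h import *
go([.5178,-.326,.30],0)"
```

```text
[ -0.83 -25.74   1.19] [ 0.014 -0.025  0.053]
[ -0.83 -25.74   1.19] [ 0.014 -0.025  0.053]
[ -0.83 -25.74   1.19] [ 0.014 -0.025  0.053]
tcp [ 0.5261 -0.0686  0.2881] tool y,z [[0.053, 0.998, -0.015], [-0.026, -0.013, -1.0]] F [ 1.2  0.7 -2.4] op 0.023
```

Emit:
apply_moves(commands=[0,-4,0.4,0.014,-0.025,0.05,1.8,-0.2,-5,0.4,0,0,0,1.8,-0.2,-5,0.2,0,0,0,1.8,-0.2,-5,0,0,0,0,1.8,-0.2,-3.5,0,0,0,0,1.8,0,-1.5,0,0,0,0,1.8])

```text
t: 6.78
tool_pos: [0.5082, -0.3224, 0.2906]
orientation: [-0.013, -3.131, -0.006]
force: [0.7, 0.7, -2.7]
opening: 0.023
```

Run:
```python
from h import *
go([.5178,-.326,.2],0)
for c in("scene","top"):
    p,d=read_camera(c); P=cloud(d,c); s=read_state(); t=s["tool_pos"]
    for q in("lid_under","lid_knob","bowl_rim"):
        for r in spot_point(q,c)[:4]:
            X=w(r["point"],c)
            if X[1]<-.2: print(c,q,r["conf"],X.round(4))
    k=P[(d>0)&(np.hypot(P[...,0]-t[0],P[...,1]-t[1])<.078)&(abs(P[...,2]-t[2]+.0055)<.008)]
    if len(k)>50:
        n=np.linalg.svd(k-k.mean(0),full_matrices=False)[2][2]; print(c,len(k),"disc mean",k.mean(0).round(4),"mid",((k.max(0)+k.min(0))/2).round(4),(k.max(0)-k.min(0)).round(3),"n",(n*np.sign(n[2])).round(3))
        print(cv2.minEnclosingCircle(k[:,:2].astype(np.float32)))
```

```text
[ 0.96 -0.36 -9.06] [-0.004 -0.011  0.008]
[ 0.96 -0.36 -9.06] [-0.004 -0.011  0.008]
[ 0.96 -0.36 -9.06] [-0.004 -0.011  0.008]
tcp [ 0.5082 -0.3224  0.2906] tool y,z [[0.008, 1.0, 0.004], [-0.011, 0.004, -1.0]] F [ 0.7  0.7 -2.7] op 0.023
scene lid_under 0.56 [ 0.5102 -0.3245  0.2803]
scene lid_knob 0.57 [ 0.5101 -0.3248  0.2998]
scene bowl_rim 0.92 [ 0.5174 -0.3258  0.1224]
scene 831 disc mean [ 0.5158 -0.3114  0.2819] mid [ 0.51   -0.3218  0.2847] [0.15  0.15  0.016] n [0.009 0.    1.   ]
((0.5091051459312439, -0.3208721876144409), 0.07665202021598816)
top lid_under 0.83 [ 0.5073 -0.3156  0.2778]
top lid_knob 0.85 [ 0.507  -0.3134  0.3047]
top lid_knob 0.53 [ 0.516  -0.3274  0.1244]
top bowl_rim 0.93 [ 0.5147 -0.3284  0.1255]
top 1113 disc mean [ 0.5088 -0.2972  0.2855] mid [ 0.5116 -0.3094  0.285 ] [0.151 0.133 0.013] n [ 0.008 -0.004  1.   ]
((0.5115638375282288, -0.31370407342910767), 0.07592529058456421)
```

Emit:
apply_moves(commands=[0.9,-0.3,-2,-0.004,-0.011,0,1.8,0,0,-4,0,0,0,1.8,0,0,-2.5,0,0,0,1.8])

```text
t: 7.55
tool_pos: [0.5225, -0.3201, 0.2099]
orientation: [-0.001, 3.132, -0.01]
force: [-0.1, 0.4, -1.8]
opening: 0.0228
```

Run:
```python
from h import *
go([.5178,-.326,.166],0)
for c in("scene",):
    p,d=read_camera(c); P=cloud(d,c); s=read_state(); t=s["tool_pos"]
    for dz in (.008,):
      k=P[(d>0)&(np.hypot(P[...,0]-t[0],P[...,1]-t[1])<.08)&(abs(P[...,2]-t[2]+.0055)<dz)]
      n=np.linalg.svd(k-k.mean(0),full_matrices=False)[2][2]; print(c,len(k),"disc mean",k.mean(0).round(4),"n",(n*np.sign(n[2])).round(3))
      print(cv2.minEnclosingCircle(k[:,:2].astype(np.float32)))
    k=P[(d>0)&(np.hypot(P[...,0]-.518,P[...,1]+.326)<.1)&(abs(P[...,2]-.123)<.006)]
    print("rim",len(k),cv2.minEnclosingCircle(k[:,:2].astype(np.float32)))
```

```text
[-0.47 -0.59 -4.39] [ 0.006  0.01  -0.   ]
[-0.47 -0.59 -4.39] [ 0.006  0.01  -0.   ]
[-0.47 -0.59 -4.39] [ 0.006  0.01  -0.   ]
tcp [ 0.5225 -0.3201  0.2099] tool y,z [[-0.0, 1.0, -0.006], [0.01, -0.006, -1.0]] F [-0.1  0.4 -1.8] op 0.0228
scene 849 disc mean [ 0.5304 -0.3085  0.201 ] n [-0.01   0.008  1.   ]
((0.522243320941925, -0.31764429807662964), 0.07809586077928543)
rim 245 ((0.5181276798248291, -0.3258504569530487), 0.07858714461326599)
```

Emit:
apply_moves(commands=[-0.5,-0.7,-1.5,0.006,0.01,0,1.8,0,0,-1,0,0,0,1.8])

```text
t: 7.85
tool_pos: [0.517, -0.3261, 0.182]
orientation: [0.003, -3.139, -0.002]
force: [-0.5, 0.3, -1.7]
opening: 0.0234
```

```bash
python3 -c "
from h import *
go([.5178,-.3265,.166],0)"
```

```text
[ 0.08 -0.04 -1.6 ] [-0.002 -0.002 -0.002]
[ 0.08 -0.04 -1.6 ] [-0.002 -0.002 -0.002]
[ 0.08 -0.04 -1.6 ] [-0.002 -0.002 -0.002]
tcp [ 0.517  -0.3261  0.182 ] tool y,z [[-0.002, 1.0, 0.002], [-0.002, 0.002, -1.0]] F [-0.5  0.3 -1.7] op 0.0234
```

Emit:
apply_moves(commands=[0.1,0,-1,0,0,0,1.8,0,0,-0.6,0,0,0,1.8])

```text
t: 8.1
tool_pos: [0.5186, -0.3264, 0.1659]
orientation: [0.003, -3.14, -0.001]
force: [-0.6, 0.3, -2.1]
opening: 0.0231
```

```bash
python3 -c "
from h import *
go([.5178,-.3265,.1365],0)"
```

```text
[-0.08 -0.01 -2.94] [-0.001 -0.001 -0.002]
[-0.08 -0.01 -2.94] [-0.001 -0.001 -0.002]
[-0.08 -0.01 -2.94] [-0.001 -0.001 -0.002]
tcp [ 0.5186 -0.3264  0.1659] tool y,z [[-0.002, 1.0, 0.001], [-0.001, 0.001, -1.0]] F [-0.6  0.3 -2.1] op 0.0231
```

Aligned. Press down stepwise.

Emit:
apply_moves(commands=[-0.1,0,-0.5,0,0,0,1.8,0,0,-0.5,0,0,0,1.8], squeeze=60)

```text
t: 8.35
tool_pos: [0.5179, -0.3267, 0.1559]
orientation: [0.003, -3.141, -0.0]
force: [0.6, -0.8, -1.4]
opening: 0.0232
```

Emit:
apply_moves(commands=[0,0,-0.5,0,0,0,1.8,0,0,-0.5,0,0,0,1.8])

```text
t: 8.6
tool_pos: [0.5191, -0.3283, 0.1499]
orientation: [-0.003, 3.138, -0.006]
force: [-5.3, 2.7, 23.5]
opening: 0.0232
```

```bash
python3 -c "
from h import *
go([.5178,-.3265,.1365],0)"
```

```text
[-0.13  0.18 -1.34] [ 0.004  0.003 -0.002]
[-0.13  0.18 -1.34] [ 0.004  0.003 -0.002]
[-0.13  0.18 -1.34] [ 0.004  0.003 -0.002]
tcp [ 0.5191 -0.3283  0.1499] tool y,z [[-0.002, 1.0, -0.004], [0.003, -0.004, -1.0]] F [-5.3  2.7 23.5] op 0.0232
```

Emit:
apply_moves(commands=[-0.1,0.1,-0.5,0.004,0.003,0,1.8,0,0,-0.5,0,0,0,1.8])

```text
t: 8.85
tool_pos: [0.5218, -0.3297, 0.1477]
orientation: [-0.003, 3.132, -0.011]
force: [-1.5, 2.0, 14.3]
opening: 0.023
```

```bash
python3 -c "
from h import *
go([.5178,-.3265,.1365],0)"
```

```text
[-0.4   0.32 -1.12] [ 0.007  0.01  -0.002]
[-0.4   0.32 -1.12] [ 0.007  0.01  -0.002]
[-0.4   0.32 -1.12] [ 0.007  0.01  -0.002]
tcp [ 0.5218 -0.3297  0.1477] tool y,z [[-0.002, 1.0, -0.007], [0.01, -0.007, -1.0]] F [-1.5  2.  14.3] op 0.023
```

Run:
```python
from h import *
p,d=read_camera("scene"); P=cloud(d,"scene")
k=P[(d>0)&(np.hypot(P[...,0]-.519,P[...,1]+.327)<.1)&(abs(P[...,2]-.141)<.007)]
n=np.linalg.svd(k-k.mean(0),full_matrices=False)[2][2]; print(len(k),"disc",k.mean(0).round(4),"n",(n*np.sign(n[2])).round(3),cv2.minEnclosingCircle(k[:,:2].astype(np.float32)),np.median(k[:,2]))
x,y=pix(np.array([.518,-.326,.13]),"scene")
cv2.imwrite("pics/c1.png",cv2.convertScaleAbs(cv2.resize(p[y-45:y+55,x-60:x+60],(720,600),interpolation=2),alpha=1.5))
```

```text
827 disc [ 0.5248 -0.3178  0.1391] n [ 0.049 -0.001  0.999] ((0.5213848352432251, -0.3232201635837555), 0.08263348788022995) 0.13885903797618296
```

View pics/c1.png

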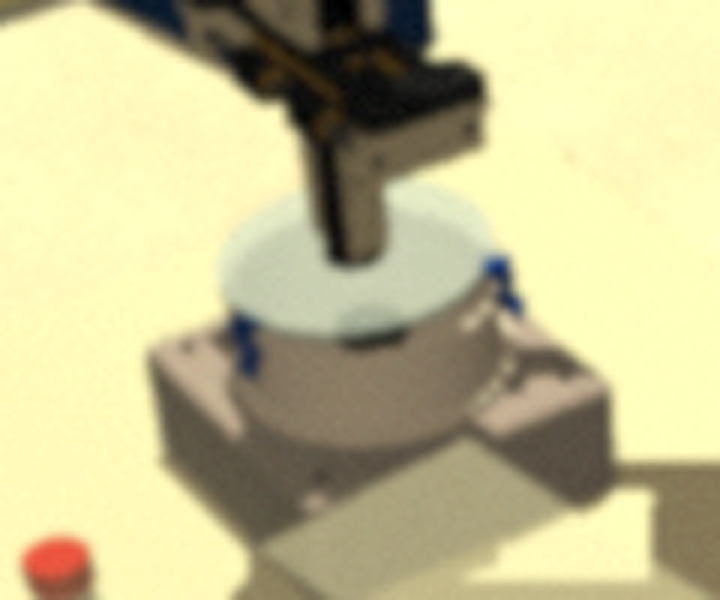

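The clips straddle the rim (left clip at (245,345), right one at (500,285)). The lid is about 9 mm above the rim, with the +x side slightly low. I recentre and keep pressing.

Emit:
apply_moves(commands=[-0.6,0.4,-0.3,0.007,-0.01,0,1.8,-0.3,0.2,-0.4,0,-0.01,0,1.8])

```text
t: 9.15
tool_pos: [0.5165, -0.3259, 0.145]
orientation: [-0.004, 3.102, -0.009]
force: [2.2, -2.8, -1.6]
opening: 0.0233
```

```bash
cat > lid.py <<'E'
from h import *
go([.5178,-.3265,.1365],0)
p,d=read_camera("scene"); P=cloud(d,"scene")
k=P[(d>0)&(np.hypot(P[...,0]-.519,P[...,1]+.327)<.073)&(P[...,2]>.123)&(P[...,2]<.147)]
n=np.linalg.svd(k-np.median(k,0),full_matrices=False)[2][2]
A=np.c_[k[:,0]-.518,k[:,1]+.326,np.ones(len(k))]; z=k[:,2]
for _ in range(8):
    c=np.linalg.lstsq(A,z,rcond=None)[0]; m=abs(A@c-z)<.003
    A,z=A[m],z[m]
print(len(z),"slope xy",c[:2].round(3),"height top face at centre",c[2].round(4),cv2.minEnclosingCircle((A[:,:2]).astype(np.float32)))
E
python3 lid.py
```

```text
[ 0.13 -0.06 -0.85] [ 0.006  0.04  -0.003]
[ 0.13 -0.06 -0.85] [ 0.006  0.04  -0.003]
[ 0.13 -0.06 -0.85] [ 0.006  0.04  -0.003]
tcp [ 0.5165 -0.3259  0.145 ] tool y,z [[-0.002, 1.0, -0.006], [0.04, -0.006, -0.999]] F [ 2.2 -2.8 -1.6] op 0.0233
640 slope xy [-0.007 -0.003] height top face at centre 0.1365 ((0.0009853828232735395, -0.0009621932986192405), 0.07297880947589874)
```

Emit:
apply_moves(commands=[0,0,-0.4,0.0,0.0,0,1.8,0,0,-0.4,0,0,0,1.8])

```text
t: 9.45
tool_pos: [0.5162, -0.3259, 0.1357]
orientation: [-0.003, 3.102, -0.009]
force: [1.2, -0.6, 0.2]
opening: 0.0229
```

```bash
python3 lid.py
```

```text
[ 0.16 -0.06  0.08] [ 0.006  0.04  -0.002]
[ 0.16 -0.06  0.08] [ 0.006  0.04  -0.002]
[ 0.16 -0.06  0.08] [ 0.006  0.04  -0.002]
tcp [ 0.5162 -0.3259  0.1357] tool y,z [[-0.002, 1.0, -0.006], [0.04, -0.006, -0.999]] F [ 1.2 -0.6  0.2] op 0.0229
633 slope xy [-0.004 -0.003] height top face at centre 0.1274 ((0.0010963061358779669, -0.0010035654995590448), 0.07275504618883133)
```

Emit:
apply_moves(commands=[0,0,-0.3,0.0,0.0,0,1.8,0,0,-0.3,0,0,0,1.8])

```text
t: 9.75
tool_pos: [0.5163, -0.326, 0.1351]
orientation: [-0.004, 3.102, -0.01]
force: [-11.0, 5.8, 24.2]
opening: 0.0232
```

```bash
python3 lid.py
```

```text
[ 0.15 -0.05  0.14] [ 0.006  0.04  -0.002]
[ 0.15 -0.05  0.14] [ 0.006  0.04  -0.002]
[ 0.15 -0.05  0.14] [ 0.006  0.04  -0.002]
tcp [ 0.5163 -0.326   0.1351] tool y,z [[-0.002, 1.0, -0.006], [0.04, -0.006, -0.999]] F [-11.    5.8  24.2] op 0.0232
604 slope xy [0.001 0.006] height top face at centre 0.127 ((-9.953994594980031e-05, -0.001158518367446959), 0.0726938471198082)
```

Emit:
apply_moves(commands=[0.1,0,-0.5,0.0,0.0,0,1.8,0,0,-0.5,0,0,0,1.8])

```text
t: 10.05
tool_pos: [0.5163, -0.326, 0.1351]
orientation: [-0.004, 3.103, -0.011]
force: [-14.8, 10.8, 34.1]
opening: 0.0233
```

Emit:
apply_moves(commands=[0,0,0.2,0.0,0.0,0,1.8,0,0,0.1,0,0,0,1.8])

```text
t: 10.3
tool_pos: [0.516, -0.3256, 0.1378]
orientation: [-0.004, 3.103, -0.01]
force: [3.7, -4.0, -7.0]
opening: 0.0233
```

```bash
python3 lid.py
```

```text
[ 0.18 -0.09 -0.13] [ 0.006  0.038 -0.003]
[ 0.18 -0.09 -0.13] [ 0.006  0.038 -0.003]
[ 0.18 -0.09 -0.13] [ 0.006  0.038 -0.003]
tcp [ 0.516  -0.3256  0.1378] tool y,z [[-0.002, 1.0, -0.007], [0.038, -0.006, -0.999]] F [ 3.7 -4.  -7. ] op 0.0233
626 slope xy [-0.006  0.001] height top face at centre 0.1294 ((0.0010096540208905935, -0.0008227150538004935), 0.07295041531324387)
```

Emit:
apply_moves(commands=[0.1,0,0.1,0.0,0.0,0,1.8,0,0,0.1,0,0,0,1.8])

```text
t: 10.6
tool_pos: [0.5163, -0.3253, 0.1376]
orientation: [-0.004, 3.106, -0.008]
force: [3.6, -4.3, -6.8]
opening: 0.0236
```

```bash
python3 lid.py
```

```text
[ 0.15 -0.12 -0.11] [ 0.005  0.035 -0.002]
[ 0.15 -0.12 -0.11] [ 0.005  0.035 -0.002]
[ 0.15 -0.12 -0.11] [ 0.005  0.035 -0.002]
tcp [ 0.5163 -0.3253  0.1376] tool y,z [[-0.002, 1.0, -0.005], [0.035, -0.005, -0.999]] F [ 3.6 -4.3 -6.8] op 0.0236
632 slope xy [-0.011 -0.001] height top face at centre 0.1292 ((0.0011561921564862132, -0.0010065119713544846), 0.07292646914720535)
```

The lid doesn't rise past about 2.5 mm of play under the tug, so the clips hold. I press it flat again, release and retreat.

Emit:
apply_moves(commands=[0.1,-0.1,-0.4,0,0,0,1.8,0,0,-0.4,0,0,0,1.8,0,0,0.05,0,0,0,6,0,0,0,0,0,0,6,0,0,0.2,0,0,0,6])

```text
t: 11.28
tool_pos: [0.5175, -0.3261, 0.1389]
orientation: [-0.004, 3.105, -0.008]
force: [-0.2, 0.5, 0.8]
opening: 0.0483
```

Emit:
apply_moves(commands=[0,0,1,0,0,0,6,0,0,3,0,0.017,0,6,0,0,4,0,0.02,0,6,0,0,5,0,0,0,6,-2,0,4,0,0,0,6,-4,3,0,0,0,0,6])

```text
t: 12.02
tool_pos: [0.4559, -0.2952, 0.3145]
orientation: [0.005, -3.137, 0.005]
force: [0.0, 0.2, 0.7]
opening: 0.0599
```

```bash
python3 lid.py
python3 - <<'E'
from h import *
p,d=read_camera("scene"); P=cloud(d,"scene")
for c in ("scene","top"):
    if c=="top": p2,d2=read_camera("top")
    for q in("lid_under","lid_knob","collar_grip","pivot"):
        for r in spot_point(q,c)[:4]:
            X=w(r["point"],c)
            if X[1]<.1: print(c,q,round(r["conf"],2),X.round(4))
x,y=pix(np.array([.518,-.326,.12]),"scene")
a=cv2.resize(p[y-40:y+40,x-40:x+40],(400,400),interpolation=2)
x,y=pix(np.array([.56,.01,.11]),"scene")
b=cv2.resize(p[y-30:y+30,x-30:x+30],(400,400),interpolation=2)
cv2.imwrite("pics/c2.png",cv2.convertScaleAbs(np.hstack([a,b]),alpha=1.5))
# orange points
for c,pp,dd in (("scene",p,d),("top",p2,d2)):
    h=cv2.cvtColor(pp,cv2.COLOR_BGR2HSV); PP=cloud(dd,c)
    m=(dd>0)&(h[...,0]>5)&(h[...,0]<20)&(h[...,1]>150)&(np.hypot(PP[...,0]-.56,PP[...,1]-.01)<.05)
    k=PP[m]; print(c,"orange",len(k),k.mean(0).round(4) if len(k) else 0,k.min(0).round(3),k.max(0).round(3))
E
```

```text
[  6.19  -3.13 -17.8 ] [ 0.003 -0.004 -0.003]
[  6.19  -3.13 -17.8 ] [ 0.003 -0.004 -0.003]
[  6.19  -3.13 -17.8 ] [ 0.003 -0.004 -0.003]
tcp [ 0.4559 -0.2952  0.3145] tool y,z [[-0.003, 1.0, -0.003], [-0.004, -0.003, -1.0]] F [0.  0.2 0.7] op 0.0599
683 slope xy [-0.002 -0.002] height top face at centre 0.127 ((0.0009074832778424025, -0.0009641086799092591), 0.0729592815041542)
scene lid_under 0.78 [ 0.5153 -0.3266  0.1196]
scene lid_knob 0.9 [ 0.5135 -0.3267  0.146 ]
scene collar_grip 0.51 [0.5518 0.0046 0.0898]
top lid_under 0.93 [ 0.5131 -0.3211  0.1255]
top lid_knob 0.98 [ 0.5157 -0.3202  0.1485]
top collar_grip 0.62 [0.5551 0.0062 0.0992]
top pivot 0.75 [0.5864 0.0096 0.0826]
scene orange 47 [0.5593 0.0108 0.1008] [0.54  0.003 0.092] [0.576 0.018 0.111]
top orange 43 [0.5517 0.0092 0.1082] [0.538 0.001 0.094] [0.568 0.015 0.116]
```

View pics/c2.png

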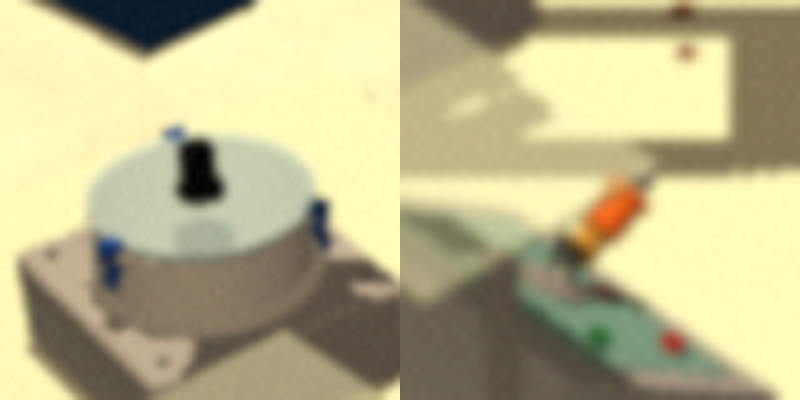

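The lid lies flat and level with its clips down over the rim (left half). The orange collar shows at (612,210) in the right half, with the lever leaning to the red mark. Next I fit the panel and the orange collar axis.

Run:
```python
from h import *
yaw=np.radians(5.95); O=np.array([.628,.0153,0]); Rz=Ro.from_euler('z',yaw).as_matrix()
for c in("scene","top"):
    p,d=read_camera(c); P=cloud(d,c); L=(P-O)@Rz
    x,y,z=L[...,0],L[...,1],L[...,2]
    m=(d>0)&(abs(y)<.075)&(abs(y)>.03)&(x>-.08)&(x<-.03)&(z>.03)&(z<.12)
    r=z[m]-(.045+(x[m]+.09)*np.tan(np.radians(35)))
    s=np.polyfit(x[m],z[m],1); print(c,"panel",m.sum(),np.median(r).round(4),"slope deg",np.degrees(np.arctan(s[0])).round(1))
    m=(d>0)&(z>.19)&(z<.22)&(abs(y)<.09)&(abs(x-.03)<.09); print("visor x",np.percentile(x[m],[.5,99.5]).round(4),"y",np.percentile(y[m],[.5,99.5]).round(4),np.median(z[m]).round(4))
    # lever+collar: points above panel
    h=z-(.045+(x+.09)*np.tan(np.radians(35)))
    m=(d>0)&(abs(y)<.03)&(h>.02)&(x<-.04)&(x>-.12)&(z<.15)
    k=L[m]; n=np.linalg.svd(k-k.mean(0),full_matrices=False)[2][0]; print("lever pts",len(k),k.mean(0).round(4),"dir",(n*np.sign(n[2])).round(3),k.min(0).round(4),k.max(0).round(4), "y med",np.median(k[:,1]).round(4))
```

```text
scene panel 105 -0.002 slope deg 35.2
visor x [-0.0246  0.0912] y [-0.0869  0.0843] 0.2026
lever pts 71 [-0.0681  0.0023  0.0994] dir [-0.884  0.219  0.412] [-0.0916 -0.0083  0.0861] [-0.0486  0.0104  0.1112] y med 0.0031
top panel 538 0.0011 slope deg 35.2
visor x [-0.0254  0.0891] y [-0.0837  0.0845] 0.2051
lever pts 86 [-0.0757  0.0008  0.106 ] dir [-0.891  0.018  0.453] [-0.0968 -0.0087  0.0908] [-0.049   0.0116  0.1177] y med 0.0008
```

Geometry fits: console origin (0.628, 0.0153), yaw 5.95°, panel slope 35°. The lever line puts the pivot near local (-0.041, 0.082). I move to a tilted pre-grasp in front of the collar.

Emit:
apply_moves(commands=[0,5,0,0,-0.11,0.02,4.5,0,5,0,0,-0.12,0.02,4.5,0,5,0,0,-0.12,0.02,4.5,0,5,-2,0,-0.12,0.02,4.5,0,5,-3,0,-0.12,0.02,4.5,0,3,-3,0,-0.12,0,4.5], squeeze=30)

```text
t: 13.42
tool_pos: [0.5061, -0.0167, 0.2222]
orientation: [-0.139, 2.465, 0.014]
force: [0.5, -0.7, -0.2]
opening: 0.0447
```

```bash
cat > con.py <<'E'
import sys
from h import *
yaw=np.radians(5.95); O=np.array([.628,.0153,0]); Rz=Ro.from_euler('z',yaw).as_matrix()
def tgt(ang,l,t,back=0):   # lever lean from vertical deg, dist from pivot, tilt deg
    a,t=np.radians(ang),np.radians(t)
    g=np.array([-.041-l*np.sin(a),0,.0815+l*np.cos(a)])
    tcp=g+(.019-back)*np.array([np.sin(t),0,-np.cos(t)])
    p=O+Rz@tcp; print("target",p.round(4)); go(p,yaw,t)
tgt(*map(float,sys.argv[1:]))
E
python3 con.py 62 .039 42 .08
```

```text
target [0.5124 0.0032 0.1451]
[ 0.63  1.99 -7.71] [ 0.031 -0.058  0.001]
[ 0.63  1.99 -7.71] [ 0.031 -0.058  0.001]
[ 0.63  1.99 -7.71] [ 0.031 -0.058  0.001]
tcp [ 0.5061 -0.0167  0.2222] tool y,z [[-0.104, 0.994, -0.025], [0.621, 0.045, -0.782]] F [ 0.5 -0.7 -0.2] op 0.0447
```

Emit:
apply_moves(commands=[0.2,1,-2.5,0.03,-0.055,0,4.5,0.2,0.8,-2.5,0,0,0,4.5,0,0,-1.5,0,0,0,4.5])

```text
t: 13.8
tool_pos: [0.5276, 0.003, 0.1569]
orientation: [-0.132, 2.422, 0.054]
force: [-0.1, 0.1, 0.1]
opening: 0.0447
```

```bash
python3 con.py 62 .039 42 .03; python3 con.py 62 .039 42 .0
```

```text
target [0.5457 0.0067 0.108 ]
[ 1.8   0.37 -4.89] [-0.002 -0.017 -0.006]
[ 1.8   0.37 -4.89] [-0.002 -0.017 -0.006]
[ 1.8   0.37 -4.89] [-0.002 -0.017 -0.006]
tcp [0.5276 0.003  0.1569] tool y,z [[-0.11, 0.994, 0.004], [0.652, 0.075, -0.754]] F [-0.1  0.1  0.1] op 0.0447
target [0.5656 0.0088 0.0857]
[ 3.8   0.58 -7.12] [-0.002 -0.017 -0.006]
[ 3.8   0.58 -7.12] [-0.002 -0.017 -0.006]
[ 3.8   0.58 -7.12] [-0.002 -0.017 -0.006]
tcp [0.5276 0.003  0.1569] tool y,z [[-0.11, 0.994, 0.004], [0.652, 0.075, -0.754]] F [-0.1  0.1  0.1] op 0.0447
```

Emit:
apply_moves(commands=[0.6,0.3,-2,0,-0.015,0,4.5,1,0.1,-2,0,0,0,4.5,1.2,0.1,-1.3,0,0,0,4.5])

```text
t: 14.18
tool_pos: [0.562, 0.0078, 0.1049]
orientation: [-0.134, 2.411, 0.053]
force: [-0.7, 0.5, 0.0]
opening: 0.045
```

```bash
python3 con.py 62 .039 42 .0
```

```text
target [0.5656 0.0088 0.0857]
[ 0.36  0.1  -1.92] [-0.001 -0.005 -0.008]
[ 0.36  0.1  -1.92] [-0.001 -0.005 -0.008]
[ 0.36  0.1  -1.92] [-0.001 -0.005 -0.008]
tcp [0.562  0.0078 0.1049] tool y,z [[-0.111, 0.994, 0.002], [0.661, 0.075, -0.747]] F [-0.7  0.5  0. ] op 0.045
```

Emit:
apply_moves(commands=[0.2,0.1,-1,0,0,0,4.5,0.1,0,-0.8,0,0,0,4.5])

```text
t: 14.42
tool_pos: [0.5649, 0.0092, 0.0855]
orientation: [-0.134, 2.412, 0.054]
force: [0.3, 0.9, -0.1]
opening: 0.045
```

```bash
python3 con.py 62 .039 42 .0
python3 - <<'E'
from h import *
for c in("scene",):
    p,d=read_camera(c); x,y=pix(np.array([.555,.01,.1]),c)
    cv2.imwrite("pics/g2.png",cv2.convertScaleAbs(cv2.resize(p[y-30:y+30,x-35:x+35],(700,600),interpolation=2),alpha=1.5))
E
```

```text
target [0.5656 0.0088 0.0857]
[ 0.07 -0.04  0.02] [-0.002 -0.007 -0.008]
[ 0.07 -0.04  0.02] [-0.002 -0.007 -0.008]
[ 0.07 -0.04  0.02] [-0.002 -0.007 -0.008]
tcp [0.5649 0.0092 0.0855] tool y,z [[-0.112, 0.994, 0.002], [0.66, 0.076, -0.748]] F [ 0.3  0.9 -0.1] op 0.045
```

View pics/g2.png

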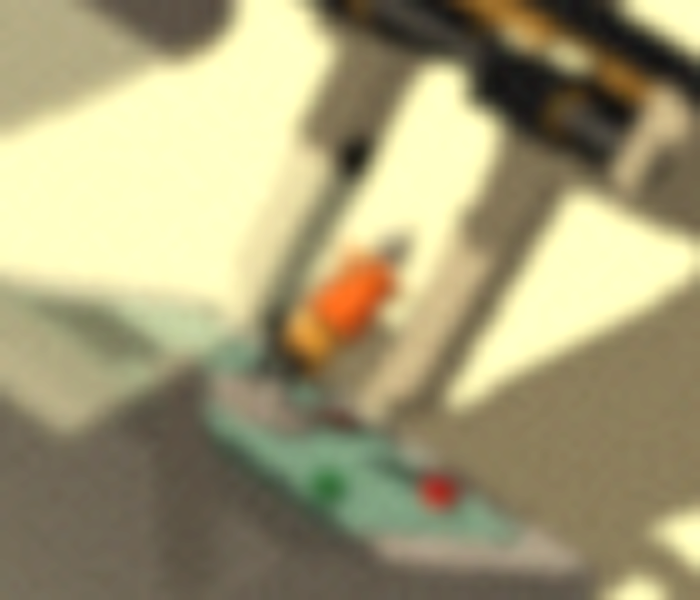

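The fingers straddle the collar (orange at (350,295), fingers at (285,250) and (430,310)). I close gently.

Emit:
apply_moves(commands=[0,0,0,0,0,0,1.5,0,0,0,0,0,0,1.2,0,0,0,0,0,0,1.2])

```text
t: 14.85
tool_pos: [0.5648, 0.0083, 0.0857]
orientation: [-0.134, 2.411, 0.052]
force: [-1.4, -8.6, -0.4]
opening: 0.0205
```

```bash
python3 con.py 62 .039 42 .0; python3 con.py 62 .051 42 .0|tail -2
```

```text
target [0.5656 0.0088 0.0857]
[ 0.08  0.05 -0.  ] [-0.    -0.006 -0.007]
[ 0.08  0.05 -0.  ] [-0.    -0.006 -0.007]
[ 0.08  0.05 -0.  ] [-0.    -0.006 -0.007]
tcp [0.5648 0.0083 0.0857] tool y,z [[-0.111, 0.994, 0.001], [0.661, 0.074, -0.747]] F [-1.4 -8.6 -0.4] op 0.0205
[-0.97 -0.06  0.56] [-0.    -0.006 -0.007]
tcp [0.5648 0.0083 0.0857] tool y,z [[-0.111, 0.994, 0.001], [0.661, 0.074, -0.747]] F [-1.4 -8.6 -0.4] op 0.0205
```

Emit:
apply_moves(commands=[0,-0.15,0,0,0,0,1.2,0,0,0,0,0,0,1.2])

```text
t: 15.1
tool_pos: [0.5646, 0.0074, 0.086]
orientation: [-0.134, 2.411, 0.054]
force: [2.9, 1.6, -2.9]
opening: 0.0203
```

Emit:
apply_moves(commands=[-0.2,0,0.1,0,0,0,1.2,-0.2,0,0.1,0,0,0,1.2])

```text
t: 15.35
tool_pos: [0.5606, 0.0072, 0.0883]
orientation: [-0.134, 2.411, 0.053]
force: [4.4, -0.5, -3.7]
opening: 0.0206
```

```bash
python3 con.py 62 .051 42 .0
```

```text
target [0.5551 0.0077 0.0913]
[-0.55  0.05  0.3 ] [-0.001 -0.006 -0.008]
[-0.55  0.05  0.3 ] [-0.001 -0.006 -0.008]
[-0.55  0.05  0.3 ] [-0.001 -0.006 -0.008]
tcp [0.5606 0.0072 0.0883] tool y,z [[-0.111, 0.994, 0.002], [0.661, 0.075, -0.747]] F [ 4.4 -0.5 -3.7] op 0.0206
```

Emit:
apply_moves(commands=[-0.3,0,0.15,0,0,0,1.2,-0.3,0,0.15,0,0,0,1.2])

```text
t: 15.6
tool_pos: [0.5545, 0.0067, 0.0919]
orientation: [-0.134, 2.41, 0.052]
force: [5.3, -0.8, -4.7]
opening: 0.0201
```

```bash
python3 con.py 62 .051 42 .0; python3 con.py 50 .051 37 0
```

```text
target [0.5551 0.0077 0.0913]
[ 0.05  0.1  -0.06] [-0.    -0.005 -0.007]
[ 0.05  0.1  -0.06] [-0.    -0.005 -0.007]
[ 0.05  0.1  -0.06] [-0.    -0.005 -0.007]
tcp [0.5545 0.0067 0.0919] tool y,z [[-0.111, 0.994, 0.001], [0.662, 0.074, -0.746]] F [ 5.3 -0.8 -4.7] op 0.0201
target [0.5597 0.0082 0.0991]
[0.52 0.15 0.72] [-0.009  0.082 -0.007]
[0.52 0.15 0.72] [-0.009  0.082 -0.007]
[0.52 0.15 0.72] [-0.009  0.082 -0.007]
tcp [0.5545 0.0067 0.0919] tool y,z [[-0.111, 0.994, 0.001], [0.662, 0.074, -0.746]] F [ 5.3 -0.8 -4.7] op 0.0201
```

Emit:
apply_moves(commands=[0.25,0,0.35,0,0.04,0,1.2,0.25,0.05,0.35,0,0.04,0,1.2])

```text
t: 15.85
tool_pos: [0.5577, 0.0069, 0.0975]
orientation: [-0.133, 2.494, 0.058]
force: [4.2, 1.0, -5.4]
opening: 0.02
```

```bash
python3 con.py 50 .051 37 0;python3 con.py 40 .051 33 0; python3 con.py 30 .051 29 0
```

```text
target [0.5597 0.0082 0.0991]
[0.2  0.13 0.16] [-0.01  -0.002 -0.006]
[0.2  0.13 0.16] [-0.01  -0.002 -0.006]
[0.2  0.13 0.16] [-0.01  -0.002 -0.006]
tcp [0.5577 0.0069 0.0975] tool y,z [[-0.109, 0.994, 0.01], [0.597, 0.074, -0.799]] F [ 4.2  1.  -5.4] op 0.02
target [0.5649 0.0087 0.1046]
[0.72 0.18 0.71] [-0.017  0.068 -0.005]
[0.72 0.18 0.71] [-0.017  0.068 -0.005]
[0.72 0.18 0.71] [-0.017  0.068 -0.005]
tcp [0.5577 0.0069 0.0975] tool y,z [[-0.109, 0.994, 0.01], [0.597, 0.074, -0.799]] F [ 4.2  1.  -5.4] op 0.02
target [0.571  0.0094 0.109 ]
[1.33 0.25 1.15] [-0.025  0.137 -0.005]
[1.33 0.25 1.15] [-0.025  0.137 -0.005]
[1.33 0.25 1.15] [-0.025  0.137 -0.005]
tcp [0.5577 0.0069 0.0975] tool y,z [[-0.109, 0.994, 0.01], [0.597, 0.074, -0.799]] F [ 4.2  1.  -5.4] op 0.02
```

Force direction rotates with the lever, so it is following.

Emit:
apply_moves(commands=[0.35,0.05,0.38,-0.01,0.035,0,1.2,0.37,0.05,0.33,-0.01,0.035,0,1.2,0.3,0,0.22,0,0.035,0,1.2,0.3,0,0.22,0,0.035,0,1.2])

```text
t: 16.35
tool_pos: [0.5666, 0.0076, 0.1048]
orientation: [-0.142, 2.649, 0.043]
force: [2.0, 1.5, -5.8]
opening: 0.0205
```

```bash
python3 con.py 30 .051 29 0;python3 con.py 19 .051 27 0; python3 con.py 8 .051 25 0
```

```text
target [0.571  0.0094 0.109 ]
[0.45 0.18 0.43] [-0.004 -0.017 -0.005]
[0.45 0.18 0.43] [-0.004 -0.017 -0.005]
[0.45 0.18 0.43] [-0.004 -0.017 -0.005]
tcp [0.5666 0.0076 0.1048] tool y,z [[-0.108, 0.994, 0.006], [0.467, 0.056, -0.883]] F [ 2.   1.5 -5.8] op 0.0205
target [0.5793 0.0102 0.1128]
[1.27 0.27 0.8 ] [-0.007  0.018 -0.005]
[1.27 0.27 0.8 ] [-0.007  0.018 -0.005]
[1.27 0.27 0.8 ] [-0.007  0.018 -0.005]
tcp [0.5666 0.0076 0.1048] tool y,z [[-0.108, 0.994, 0.006], [0.467, 0.056, -0.883]] F [ 2.   1.5 -5.8] op 0.0205
target [0.5881 0.0111 0.1148]
[2.16 0.36 1.  ] [-0.011  0.052 -0.004]
[2.16 0.36 1.  ] [-0.011  0.052 -0.004]
[2.16 0.36 1.  ] [-0.011  0.052 -0.004]
tcp [0.5666 0.0076 0.1048] tool y,z [[-0.108, 0.994, 0.006], [0.467, 0.056, -0.883]] F [ 2.   1.5 -5.8] op 0.0205
```

Emit:
apply_moves(commands=[0.45,0.05,0.45,0,0,0,1.2,0.5,0.05,0.35,0,0.01,0,1.2,0.5,0.05,0.25,0,0.01,0,1.2,0.5,0.05,0.2,0,0.02,0,1.2])

```text
t: 16.85
tool_pos: [0.5846, 0.0096, 0.1154]
orientation: [-0.141, 2.695, 0.048]
force: [2.7, 1.1, 1.4]
opening: 0.016
```

```bash
python3 con.py 8 .051 25 0; python3 con.py 5 .050 24 0|tail -2
```

```text
target [0.5881 0.0111 0.1148]
[ 0.35  0.16 -0.06] [-0.012  0.006 -0.003]
[ 0.35  0.16 -0.06] [-0.012  0.006 -0.003]
[ 0.35  0.16 -0.06] [-0.012  0.006 -0.003]
tcp [0.5846 0.0096 0.1154] tool y,z [[-0.107, 0.994, 0.011], [0.426, 0.056, -0.903]] F [2.7 1.1 1.4] op 0.016
[ 0.6   0.18 -0.15] [-0.014  0.024 -0.003]
tcp [0.5846 0.0096 0.1154] tool y,z [[-0.107, 0.994, 0.011], [0.426, 0.056, -0.903]] F [2.7 1.1 1.4] op 0.016
```

The opening fell to 16 mm, so the collar may have slipped. I look.

Run:
```python
from h import *
print(read_state()["opening"])
c="scene"
p,d=read_camera(c); x,y=pix(np.array([.57,.01,.11]),c)
cv2.imwrite("pics/g3.png",cv2.convertScaleAbs(cv2.resize(p[y-30:y+30,x-35:x+35],(700,600),interpolation=2),alpha=1.5))
```

```text
0.016007758447531693
```

View pics/g3.png

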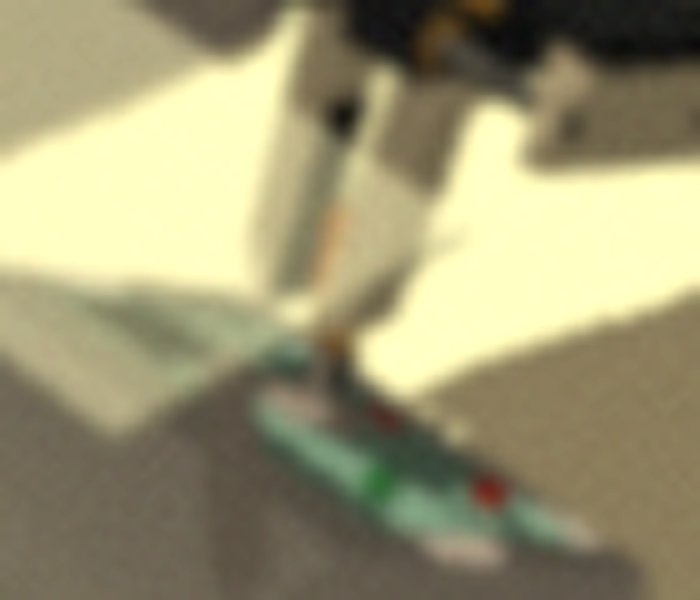

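Emit:
apply_moves(commands=[0,0,0,0,0,0,4.5,0,0,0,0,0,0,4.5,0,0,0,0,0,0,4.5])

```text
t: 17.27
tool_pos: [0.5889, 0.0095, 0.1204]
orientation: [-0.142, 2.687, 0.046]
force: [0.3, -0.1, -0.5]
opening: 0.0393
```

Run:
```python
from h import *
yaw=np.radians(5.95); O=np.array([.628,.0153,0]); Rz=Ro.from_euler('z',yaw).as_matrix()
s=read_state(); print(s["tool_pos"],s["force"],s["opening"])
for c in("scene","top"):
    p,d=read_camera(c)
    for r in spot_point("collar_grip",c)[:2]:
        X=w(r["point"],c); l=(X-O)@Rz; a=l-[-.041,0,.0815]; print(c,r["conf"],X.round(4),"lean deg",np.degrees(np.arctan2(-a[0],a[2])).round(1),"len",np.hypot(a[0],a[2]).round(4),l.round(4))
    P=cloud(d,c); L=(P-O)@Rz; h=cv2.cvtColor(p,cv2.COLOR_BGR2HSV)
    m=(d>0)&(h[...,0]>4)&(h[...,0]<22)&(h[...,1]>120)&(abs(L[...,0]+.06)<.05)&(abs(L[...,1])<.02)&(L[...,2]<.16)
    k=L[m]; print("orange",len(k), k.mean(0).round(4) if len(k) else 0)
    if len(k)>6:
        n=np.linalg.svd(k-k.mean(0),full_matrices=False)[2][0]; print(n.round(3))
    if c=="scene":
        x,y=pix(np.array([.57,.01,.11]),c)
        cv2.imwrite("pics/g4.png",cv2.convertScaleAbs(cv2.resize(p[y-30:y+30,x-35:x+35],(700,600),interpolation=2),alpha=1.5))
```

```text
[0.58887366 0.00946773 0.12038161] [ 0.30646171 -0.12874716 -0.48115955] 0.039326104254760394
orange 1 [-0.074  -0.0075  0.054 ]
orange 8 [-0.0574  0.0021  0.1361]
[ 0.124  0.352 -0.928]
```

View pics/g4.png

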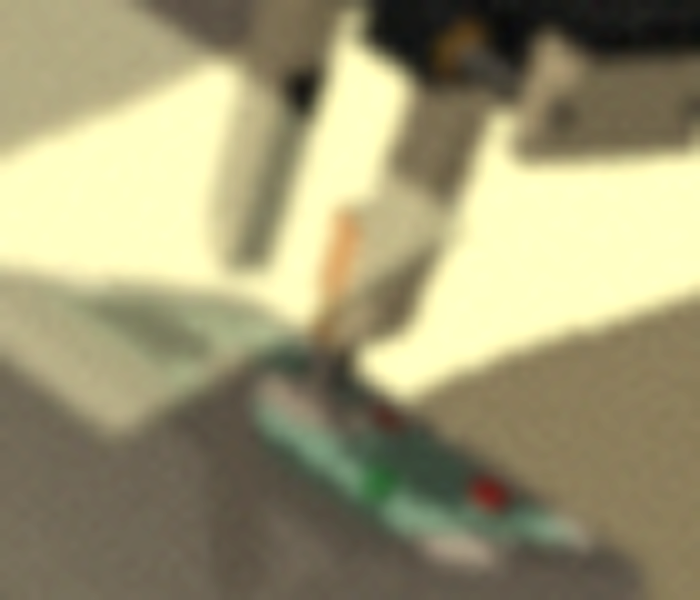

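The lever now stands well up but is mostly hidden behind the near finger. I back off along the tool axis to see it clearly.

Emit:
apply_moves(commands=[-1,-0.1,2,0,0,0,5,-1.5,-0.2,3,0,0,0,5,-1.5,-0.2,3,0,0,0,5,-2,-0.2,2,0,0,0,5])

```text
t: 17.98
tool_pos: [0.5249, 0.0028, 0.219]
orientation: [-0.142, 2.694, 0.048]
force: [0.1, 0.2, 0.5]
opening: 0.0502
```

```bash
cat > lev.py <<'E'
from h import *
yaw=np.radians(5.95); O=np.array([.628,.0153,0]); Rz=Ro.from_euler('z',yaw).as_matrix()
s=read_state(); print(s["tool_pos"],s["force"],s["opening"])
for c in("scene","top"):
    p,d=read_camera(c)
    for q in ("collar_grip","pivot"):
      for r in spot_point(q,c)[:2]:
        X=w(r["point"],c); l=(X-O)@Rz; a=l-[-.041,0,.0815]; print(c,q,round(r["conf"],2),"lean",np.degrees(np.arctan2(-a[0],a[2])).round(1),"len",np.hypot(a[0],a[2]).round(4),"local",l.round(4))
    P=cloud(d,c); L=(P-O)@Rz; h=cv2.cvtColor(p,cv2.COLOR_BGR2HSV)
    m=(d>0)&(h[...,0]>4)&(h[...,0]<16)&(h[...,1]>140)&(abs(L[...,0]+.06)<.06)&(abs(L[...,1])<.03)&(L[...,2]<.16)&(L[...,2]>.08)
    k=L[m]; print("orange",len(k), k.mean(0).round(4) if len(k) else 0)
    if len(k)>6:
        n=np.linalg.svd(k-k.mean(0),full_matrices=False)[2][0]; n*=np.sign(n[2]); print(n.round(3),"lean",np.degrees(np.arctan2(-n[0],n[2])).round(1))
    if c=="scene":
        x,y=pix(np.array([.57,.01,.11]),c)
        cv2.imwrite("pics/lev.png",cv2.convertScaleAbs(cv2.resize(p[y-30:y+30,x-35:x+35],(700,600),interpolation=2),alpha=1.5))
E
python3 lev.py; cp pics/lev.png pics/g5.png
```

```text
[0.52494595 0.00275471 0.21896734] [0.05231859 0.18139225 0.54002106] 0.0501565581870341
scene collar_grip 0.28 lean 128.4 len 0.1337 local [-0.1457 -0.3278 -0.0016]
scene pivot 0.53 lean -37.2 len 0.003 local [-0.0392 -0.0016  0.0839]
orange 0 0
top collar_grip 0.47 lean 21.0 len 0.0436 local [-0.0566 -0.005   0.1222]
top pivot 0.82 lean -93.5 len 0.0026 local [-0.0384  0.0024  0.0813]
orange 32 [-0.0633  0.0025  0.1337]
[ 0.995 -0.093  0.019] lean -88.9
```

View pics/g5.png

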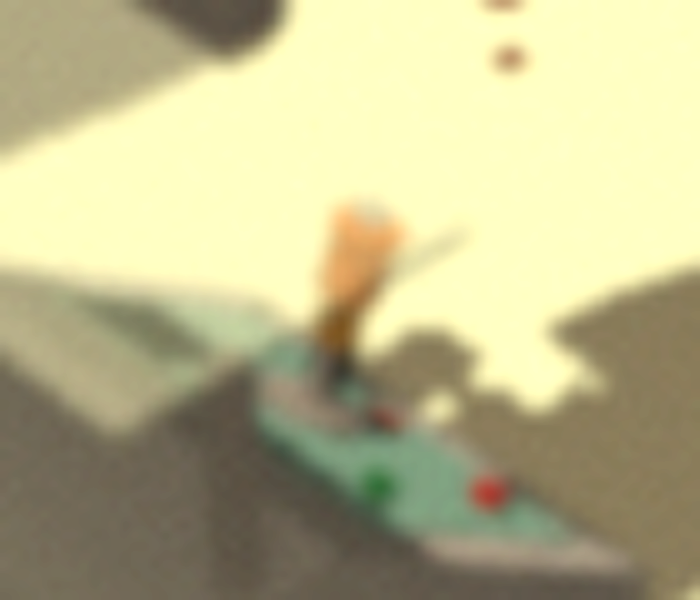

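The picture shows the lever at about mid-travel, leaning about 25°. The collar is still raised, riding on the ribs (lip at (370,215)). I regrasp there with the tool nearly along the lever.

```bash
python3 con.py 25 .048 30 .05|tail -2;python3 con.py 25 .048 30 0
```

```text
[ 2.67  0.44 -6.41] [-0.003 -0.083 -0.004]
tcp [0.5249 0.0029 0.216 ] tool y,z [[-0.107, 0.994, 0.012], [0.424, 0.057, -0.904]] F [ 0.2 -0.5 -0.5] op 0.0502
target [0.5765 0.0099 0.1085]
[  5.16   0.7  -10.74] [-0.003 -0.083 -0.004]
[  5.16   0.7  -10.74] [-0.003 -0.083 -0.004]
[  5.16   0.7  -10.74] [-0.003 -0.083 -0.004]
tcp [0.5249 0.0029 0.216 ] tool y,z [[-0.107, 0.994, 0.012], [0.424, 0.057, -0.904]] F [ 0.2 -0.5 -0.5] op 0.0502
```

Emit:
apply_moves(commands=[1.2,0.2,-2.8,0,-0.08,0,5,1.4,0.2,-2.8,0,0,0,5,0.8,0.1,-1.8,0,0,0,5])

```text
t: 18.65
tool_pos: [0.5593, 0.0084, 0.1373]
orientation: [-0.14, 2.617, 0.043]
force: [-0.1, -0.7, 0.2]
opening: 0.0497
```

```bash
python3 con.py 25 .048 30 0
```

```text
target [0.5765 0.0099 0.1085]
[ 1.72  0.15 -2.88] [-0.003 -0.003 -0.004]
[ 1.72  0.15 -2.88] [-0.003 -0.003 -0.004]
[ 1.72  0.15 -2.88] [-0.003 -0.003 -0.004]
tcp [0.5593 0.0084 0.1373] tool y,z [[-0.108, 0.994, 0.004], [0.495, 0.057, -0.867]] F [-0.1 -0.7  0.2] op 0.0497
```

Emit:
apply_moves(commands=[0.7,0.1,-1.2,0,0,0,5,0.6,0,-1,0,0,0,5,0.3,0,-0.4,0,0,0,5])

```text
t: 19.02
tool_pos: [0.5726, 0.0106, 0.1022]
orientation: [-0.141, 2.628, 0.046]
force: [-0.3, 0.1, -0.9]
opening: 0.05
```

```bash
python3 con.py 25 .048 30 0; python3 lev.py | grep top
```

```text
target [0.5765 0.0099 0.1085]
[ 0.39 -0.06  0.63] [-0.005 -0.014 -0.005]
[ 0.39 -0.06  0.63] [-0.005 -0.014 -0.005]
[ 0.39 -0.06  0.63] [-0.005 -0.014 -0.005]
tcp [0.5726 0.0106 0.1022] tool y,z [[-0.109, 0.994, 0.007], [0.485, 0.059, -0.873]] F [-0.3  0.1 -0.9] op 0.05
top collar_grip 0.51 lean 22.7 len 0.0443 local [-0.0581 -0.0019  0.1224]
top pivot 0.8 lean 3.8 len 0.0024 local [-0.0412  0.0013  0.0839]
```

Emit:
apply_moves(commands=[0.35,-0.1,0.5,0,-0.01,0,5,0.1,-0.1,0.1,0,0,0,2.5,0,0,0,0,0,0,1.2,0,0,0,0,0,0,1.2,0,0,0,0,0,0,1.2], squeeze=35)

```text
t: 19.95
tool_pos: [0.5795, 0.0083, 0.1142]
orientation: [-0.14, 2.61, 0.044]
force: [-0.6, 3.5, 0.6]
opening: 0.0202
```

```bash
python3 con.py 25 .048 30 0;python3 con.py 8 .051 25 0|tail -2
```

```text
target [0.5765 0.0099 0.1085]
[-0.3   0.16 -0.56] [-0.005  0.005 -0.005]
[-0.3   0.16 -0.56] [-0.005  0.005 -0.005]
[-0.3   0.16 -0.56] [-0.005  0.005 -0.005]
tcp [0.5795 0.0083 0.1142] tool y,z [[-0.108, 0.994, 0.005], [0.501, 0.059, -0.863]] F [-0.6  3.5  0.6] op 0.0202
[0.86 0.28 0.06] [-0.014  0.091 -0.005]
tcp [0.5795 0.0083 0.1142] tool y,z [[-0.108, 0.994, 0.005], [0.501, 0.059, -0.863]] F [-0.6  3.5  0.6] op 0.0202
```

Emit:
apply_moves(commands=[0.15,0,0.2,0,0.02,0,1.2,0.3,0.03,0.1,0,0.02,0,1.2])

```text
t: 20.2
tool_pos: [0.5821, 0.009, 0.115]
orientation: [-0.141, 2.656, 0.049]
force: [-1.7, 0.6, -2.2]
opening: 0.0198
```

```bash
python3 con.py 8 .052 25 0
```

```text
target [0.588  0.0111 0.1158]
[0.59 0.21 0.08] [-0.015  0.045 -0.005]
[0.59 0.21 0.08] [-0.015  0.045 -0.005]
[0.59 0.21 0.08] [-0.015  0.045 -0.005]
tcp [0.5821 0.009  0.115 ] tool y,z [[-0.108, 0.994, 0.01], [0.46, 0.059, -0.886]] F [-1.7  0.6 -2.2] op 0.0198
```

Emit:
apply_moves(commands=[0.3,0.04,0.1,0,0.02,0,1.2,0.3,0.04,0.1,0,0.02,0,1.2])

```text
t: 20.45
tool_pos: [0.5878, 0.0097, 0.1158]
orientation: [-0.142, 2.702, 0.052]
force: [0.1, 0.5, -5.6]
opening: 0.0195
```

```bash
python3 con.py 8 .052 25 0
```

```text
target [0.588  0.0111 0.1158]
[ 0.03  0.15 -0.  ] [-0.015 -0.001 -0.004]
[ 0.03  0.15 -0.  ] [-0.015 -0.001 -0.004]
[ 0.03  0.15 -0.  ] [-0.015 -0.001 -0.004]
tcp [0.5878 0.0097 0.1158] tool y,z [[-0.108, 0.994, 0.015], [0.419, 0.059, -0.906]] F [ 0.1  0.5 -5.6] op 0.0195
```

Emit:
apply_moves(commands=[0.25,0.03,0,0,0.02,0,1.2,0.25,0.03,0,0,0.02,0,1.2])

```text
t: 20.7
tool_pos: [0.5924, 0.0102, 0.1147]
orientation: [-0.142, 2.747, 0.056]
force: [-1.5, 1.0, -5.7]
opening: 0.0197
```

Emit:
apply_moves(commands=[0.25,0.03,0,0,0,0,1.2,0.25,0.03,0,0,0,0,1.2])

```text
t: 20.95
tool_pos: [0.5944, 0.0106, 0.1112]
orientation: [-0.144, 2.757, 0.056]
force: [-11.9, -2.4, -6.1]
opening: 0.0196
```

```bash
python3 con.py 8 .052 25 0; python3 lev.py | grep top
```

```text
target [0.588  0.0111 0.1158]
[-0.64  0.05  0.45] [-0.014 -0.056 -0.005]
[-0.64  0.05  0.45] [-0.014 -0.056 -0.005]
[-0.64  0.05  0.45] [-0.014 -0.056 -0.005]
tcp [0.5944 0.0106 0.1112] tool y,z [[-0.108, 0.994, 0.02], [0.369, 0.059, -0.928]] F [-11.9  -2.4  -6.1] op 0.0196
top pivot 0.79 lean -32.3 len 0.0059 local [-0.0378  0.0036  0.0865]
```

The x force jumped to -12 N, so the lever is at its end stop. I let go here so the collar drops, then retreat along the tool axis.

Emit:
apply_moves(commands=[0,0,0,0,0,0,5,0,0,0,0,0,0,5,0,0,0,0,0,0,5])

```text
t: 21.62
tool_pos: [0.5975, 0.0101, 0.1147]
orientation: [-0.142, 2.749, 0.055]
force: [-0.6, 0.3, -0.3]
opening: 0.0449
```

Emit:
apply_moves(commands=[-0.8,-0.1,2,0,0,0,5,-1.2,-0.1,3,0,0,0,5,-1.5,-0.2,3,0,0,0,5,-4,-0.4,2,0,0,0,5,-5,-0.4,2,0,0,0,5])

```text
t: 22.25
tool_pos: [0.4723, -0.0018, 0.2402]
orientation: [-0.144, 2.745, 0.054]
force: [-0.2, -0.5, 0.9]
opening: 0.0498
```

```bash
python3 lev.py; cp pics/lev.png pics/g6.png
```

```text
[ 0.47226039 -0.00178066  0.24015796] [-0.15752748 -0.52901128  0.90845861] 0.04980474147318956
scene collar_grip 0.39 lean 9.1 len 0.0338 local [-0.0464 -0.0017  0.1149]
scene pivot 0.85 lean -75.1 len 0.0021 local [-0.039  -0.0022  0.082 ]
scene pivot 0.41 lean -112.6 len 0.1979 local [0.1417 0.2355 0.0053]
orange 4 [-0.0426  0.0052  0.1099]
top collar_grip 0.55 lean 3.5 len 0.036 local [-0.0432 -0.003   0.1175]
top pivot 0.56 lean -19.0 len 0.0056 local [-0.0392  0.0026  0.0868]
orange 0 0
```

View pics/g6.png

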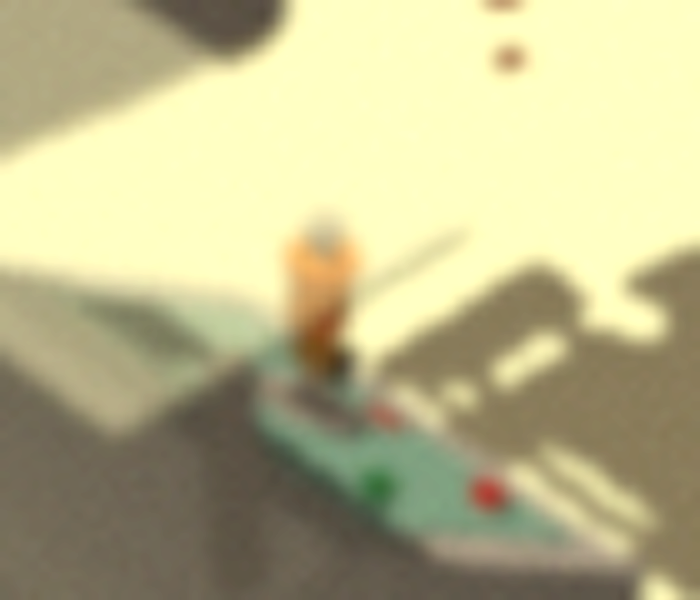

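The lever is upright at the green end and its tip stands clear above the collar, which has dropped home (collar at (320,280)). Its measured distance from the pivot of about 0.035 m reads short like the home reading did before, against 0.044 raised. I do a last lid check and hand in.

```bash
python3 lid.py | tail -1
python3 - <<'E'
from h import *
p,d=read_camera("top")
for q in("lid_under","wash_bottle_mid","beaker_mid","timer_mid"):
    print(q,[(round(r["conf"],2),w(r["point"],"top").round(3).tolist()) for r in spot_point(q,"top")[:2]])
s=read_state(); print(s["t"],s["force"].round(1)); close_job()
E
```

```text
674 slope xy [-0.003  0.001] height top face at centre 0.127 ((0.0013874485157430172, -0.000825889699626714), 0.07269185781478882)
lid_under [(0.94, [0.515, -0.32, 0.127]), (0.88, [0.356, 0.289, 0.021])]
wash_bottle_mid [(0.93, [0.775, -0.167, 0.079]), (0.6, [0.752, 0.262, 0.011])]
beaker_mid [(0.71, [0.784, 0.166, 0.039])]
timer_mid [(0.72, [0.752, 0.263, 0.008])]
22.85 [-0.9  0.4  0.5]
the job is handed in; nothing more can be done
```

The spin coater is ready to run as far as my checks can tell. I handed the job in at 22.9 s of the 67 s allowed; no verdict is reported.

**Lid:** I took the large clear lid off its grey rest, set it over the bowl and pressed it down to a hard stop at about 34 N. A light tug found about 2.5 mm of play and then it held, so the clips are engaged. I did not see each of the three clips snap separately. At the end the lid was level to about 0.003. It was on the bowl centre to about 1.5 mm in the scene camera, and about 6 mm off in y in the top camera's less exact network estimate. The scene camera put its upper face at 0.127 m instead of 0.130 m, but that camera also read the bare rim about 3 mm low.

**Drive:** I lifted the collar and swung the lever. The grip slipped once at mid-travel, with the collar resting raised on the ribs, so I regrasped it. I then took the lever to its end stop at the green mark (about 12 N) and let go. The last picture shows the lever nearly upright with the collar dropped home. The network's grip point read about 0.035 m from the pivot, nominally 0.040 m, but it read similarly short with the collar home before the flip.

**Bystanders:** I moved nothing near the bottle, beaker or timer. At the end they were found standing beyond the machines, but I took no starting measurement of them to compare with. The gripper was clear of everything.

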